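# Return the skewer to the clip-on rack and lock it in

### The job

Slide the lock bar of the skewer rack fully open, take the knob-headed skewer out of its jade-green holder and stand it point down, fully home with its collar on the wood, in the rack's one empty hole. Then slide the lock bar fully shut so that its fork closes round the skewer's neck. Leave everything else on the tray standing where it is.

Things in the scene. Friction and masses are not known exactly. Their poses are not given: they have to be found in the camera images.
- skewer: The bamboo skewer to move, 120 mm long (all sizes mm), round, 25 g, standing point down in the bored jade-green holder. Origin at the point, z along it to the head. From the point up: 12 of taper, then shank 7 diameter to 58; collar 18 diameter, 58 to 63; neck 8 diameter, 63 to 88; cylindrical head 16 diameter, 88 to 120, where it is gripped.
- skewer_collar (a point): Point on the skewer's axis at the underside of its collar, 58 above the point; lies on the mouth of the rack hole when fully home.
- skewer_head (a point): Centre of the skewer's head, 104 above the point.
- skewer_holder: Jade-green plastic block 56 x 56 x 66 mm high, loose, 250 g, with one upright 10 mm bore 62 deep in the middle of its top, in which the skewer stands with its collar resting on the block's top. Origin: centre of the underside.
- rack: Fixed bamboo rack, clipped to the tray's far edge. Sizes in mm: 50 wide (x), y = -133 to +115; deck 70 above its underside, which is 6 above the tray. Origin on the underside below the empty hole. Two skewers like the loose one stand fixed at y = +45, +90, tops 62 above the deck. From y = -33 to -133 a raised guide (rails to 84 above the underside) carries the lock bar.
- rack_hole (a point): Centre of the mouth of the rack's one empty hole, at deck height; axes as the rack's. Round, 9 mm diameter, 62 mm deep, its mouth chamfered by 3 mm.
- lock (a joint): Slide of the steel lock bar, m: 0 shut, 0.045 fully open, along the rack's -y, away from the hole; 1.2 N friction, stays where left. In mm: bar 28 wide, 4 thick, 8 to 12 above the deck; its fork has a 13 wide slot round the hole's axis, open to +y. Tips reach 12 past the axis when shut, stop 33 short when open. Shut, no collar passes; a seated collar lies below it.
- lock_knob (a point): Middle of the lock bar's upright knob, 14 mm diameter, 28 mm high, standing on the bar 12 to 40 above the deck (this point is 26 above the deck); 52 from the hole's axis on the -y side when shut, 97 when open.
- chopstick_holder: Second jade-green block, 56 x 56 x 66 mm high, with a pair of dark 8 mm chopsticks standing up to 166. Not to be moved. Origin: centre of the underside.
- bowl: Matte black ceramic bowl, 116 mm diameter, 52 high. Not to be moved. Origin: centre of the underside.
- fork: Stainless serving fork lying flat, 193 mm long along its x, 30 wide, 5 high; origin in the middle of its underside. Not to be moved.
- canister: Closed tin sesame canister, 71 mm diameter, 105 high; origin in the middle of its underside. Not to be moved. Origin: centre of the underside.
- bottle: Amber glass bottle, 56 mm diameter, 130 high. Not to be moved. Origin: centre of the underside.
- cup: White tea cup, 70 mm diameter, 70 high. Not to be moved. Origin: centre of the underside.
- dish: Small blue ceramic dish, 96 mm diameter, 18 high. Not to be moved. Origin: centre of the underside.

How it is judged:
By the outcome, as a careful person would: the job done as asked, in the order asked, and still so for the second after the job is handed in, with the robot touching nothing.
It also fails if it takes over 67 s, if anything falls off the work surface, if the arm or the gripper's body presses on something with over 40 N, if the wrist force passes 120 N, or if a joint passes its speed limit or range.

### The arm

A 7-joint arm with a two-finger parallel gripper is mounted at the origin on the work surface. World frame = base frame: x ahead of the robot, y to its left, z up, the work surface at z = 0. Lengths are in m, angles in rad, forces in N, time in s.
With the tool pointing down it reaches from about 0.425 to 0.875 m from the base axis. Payload 9.9 kg.
Tool frame: the origin (TCP) lies between the finger pads; the fingertips stand 17 mm ahead of it and the grasp point (between the pads) lies 2 mm behind it; z points along the fingers, y is the line along which they close (so a half turn about z gives the same grasp; the last joint's range is limited). The gripper opens to 85 mm and grips with 20 to 120 N. Pads are 22 mm wide; open, the fingers measure 114 mm over their backs; the gripper's body (76 mm by 85 mm) begins 54 mm behind the grasp point. The pads swing forward as they close: fully open they stand 13 mm farther back than shut.
Start: joints at [-1.23, 0.576, 0.025, 1.437, -0.015, 1.129, -0.057], TCP at [0.278, 0.615, 0.248] pointing down, gripper open.
Joint ranges: [-2.76, 2.76], [-0.34, 2.15], [-1.52, 1.57], [0.19, 2.46], [-1.09, 4.23], [0.17, 1.99], [-2.82, 2.82]. Speed limits (rad/s): [2.22, 2.22, 3.01, 3.01, 3.14, 3.14, 3.14].

### API

Orientations are given as a unit quaternion [w, x, y, z].
In Python, from cell import * gives the robot as it stands.
- The arm moves only by the tool play_rows, never from a script. Its argument "targets" is a list of rows, each a list of 7 numbers: the closure, from -1 (fully open) to 1 (shut), then the shift along the world's x, y, z normalised to -1 to 1, where 1 is 0.1 m, then the turn, a rotation vector about the world's x, y, z normalised to -1 to 1, where 1 is 2 pi rad. In form: [[claw, tx, ty, tz, rx, ry, rz], ...]. A call has exactly 10 rows; each row shifts and turns the commanded pose from where the row before left it; what a row does not reach is not made up. A row lasts 1/12 s, in which the tool goes at most 41.7 mm and 7.16 degrees, less where a joint would pass 70% of its speed; a pose out of reach is approached as far as the arm can. A call with a number of a shift or a turn outside -1 to 1 is refused whole. A call with a gripper value outside its range is refused whole. The fingers move at their own pace and stop on an object; "force" is the grip in N (left out, the last holds). Time passes only in rows, so rows that do not move let the fingers close, or fill a call up. It gives the time, the measured TCP pose, the force, the opening and the grip force at its end, in the units of the state.
- state(): the state, without advancing time (a new reading comes with each control period).
- read_camera(name): name is "scene" or "top" or "wrist"; returns a dict with "img" (480x640x3 uint8, red, green, blue), "fx", "fy", "cx", "cy" (pixels), "world_from_camera" (4x4, takes a point from camera to world coordinates). Camera axes: x right, y down, z forward; pixel columns grow to the right and rows downward; lengths in m; the calibration is good to about 2 mm. A picture is of the moment at which its call begins. There is no depth.
- job_done(): hands the job in; it is judged then, once.
Trained networks look in the newest picture that a camera, given by its name, has taken for a name from the list of things; names that differ only in an ending like _2 or _b are one class to them, and where a whole thing is asked for, a point or a joint stands for the part that bears it (a point fixed in the world has none). Each returns a list of dicts, best first, with "confidence" (0 to 1); they miss things now and then, are a little off and sometimes report something else, mostly with a low value. They report only what shows in the picture. A call takes as long as a camera call.
- boxes_of(camera, name): "centre" ([x, y, z] in m, in world coordinates, good to about 4 mm: the middle of the surface that is visible of it).
The state is a dict: "time_s": time; "joints": joint angles; "dq": joint speeds; "joint_efforts": joint torques, N m; "position": TCP position; "orientation": TCP orientation; "contact_force": force on the tool from outside, world axes, zero at the start; "torque": the same for the moment, N m; "opening": finger opening in m; "gripper_force": force on a finger pad.
Only numpy, scipy, OpenCV 4.12 (cv2) and the standard library are available. Lean on these libraries where they do the work, as an engineer would, in place of code of your own. Each camera call takes 0.05 s, during which the arm holds its last target. There are 200 camera calls.

## Working session

There is one attempt and no reset: what is moved stays moved. The work goes in short steps, Python scripts to look and compute and a tool call to move; the robot and the scene stay as the last step left them, time stands still between calls to the robot, and variables do not carry over. Pictures are saved under pics/ and viewed, at most 12 in all, crops included, and the job is handed in when it is done.

Besides the shell and the picture viewer there is one more tool, called after "Request:" in YAML: its name, and indented under it one key for each argument. play_rows: Moves the arm, as the interface text tells. Its arguments: {"type":"object","properties":{"targets":{"type":"array","items":{"type":"array","items":{"type":"number"}}},"force":{"type":"number"}},"required":["targets"]}

```bash
mkdir -p pics; ls; python3 - <<'E'
from cell import *
import cv2
s=state();print({k:s[k] for k in("time_s","position","orientation","opening","contact_force")})
for c in("scene","top"):
    r=read_camera(c);cv2.imwrite(f"pics/{c}0.png",r["img"][:,:,::-1])
    print(c,r["fx"],r["cx"],r["cy"],r["world_from_camera"])
    for n in("skewer","skewer_head","skewer_collar","skewer_holder","rack","rack_hole","lock","lock_knob","chopstick_holder","bottle","canister","cup","bowl","dish","fork"):
        try:print(n,[(d["centre"],round(d["confidence"],2)) for d in boxes_of(c,n)[:3]])
        except Exception as e:print(n,e)
E
```

```text
pics
{'time_s': 0.0, 'position': array([0.27802033, 0.61460213, 0.2474394 ]), 'orientation': array([-1.26463776e-04,  2.10794171e-01,  9.77530102e-01, -8.37851531e-04]), 'opening': 0.08533415382990053, 'contact_force': array([-0.14784543, -1.16540309,  0.14845567])}
scene 613.7050196608543 316.7340992701387 243.09728230345746 [[ 0.30887237  0.52336548 -0.79415769  1.72164921]
 [ 0.95110122 -0.17178926  0.25670006 -0.36976606]
 [-0.00207981 -0.8346119  -0.5508345   0.926202  ]
 [ 0.          0.          0.          1.        ]]
skewer []
skewer_head [([0.4278, 0.1998, 0.041], 0.52), ([0.5389, 0.2796, 0.0126], 0.33)]
skewer_collar [([0.4134, 0.2068, 0.1041], 0.64), ([0.6195, -0.0847, 0.0651], 0.2)]
skewer_holder [([0.4279, 0.2012, 0.0392], 0.65)]
rack [([0.6194, -0.086, 0.065], 0.89)]
rack_hole [([0.6191, -0.084, 0.0634], 0.71)]
lock [([0.6124, -0.1071, 0.0871], 0.81)]
lock_knob [([0.6127, -0.1113, 0.0859], 0.81)]
chopstick_holder [([0.6308, 0.3687, 0.0676], 0.7), ([0.4615, -0.2099, 0.0555], 0.64)]
bottle [([0.6278, 0.3682, 0.0656], 0.79), ([0.4319, -0.4123, 0.0516], 0.62)]
canister [(
[... 518 characters left out ...]
4, -0.2006, 0.0678], 0.5), ([0.4077, 0.2062, 0.1264], 0.42)]
skewer_collar [([0.4022, 0.2039, 0.1239], 0.62)]
skewer_holder [([0.4034, 0.2016, 0.0616], 0.94)]
rack [([0.5967, -0.0835, 0.0783], 0.96)]
rack_hole [([0.5927, -0.0786, 0.0733], 0.88)]
lock [([0.6057, -0.105, 0.0885], 0.81)]
lock_knob [([0.6066, -0.1053, 0.0862], 0.61)]
chopstick_holder [([0.4333, -0.199, 0.0692], 0.78)]
bottle [([0.5989, 0.3683, 0.0887], 0.62)]
canister [([0.6173, -0.3678, 0.1067], 0.66), ([0.4343, -0.2001, 0.0639], 0.62), ([0.4162, -0.4188, 0.0257], 0.46)]
cup [([0.414, -0.4204, 0.0305], 0.92)]
bowl [([0.4418, -0.0472, 0.0223], 0.78)]
dish [([0.5515, 0.2769, 0.0109], 0.66), ([0.409, 0.206, 0.1239], 0.56)]
fork []
```

View pics/scene0.png

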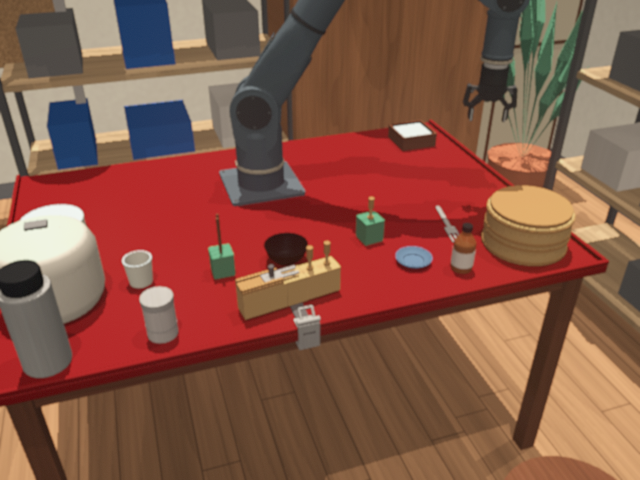

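View pics/top0.png

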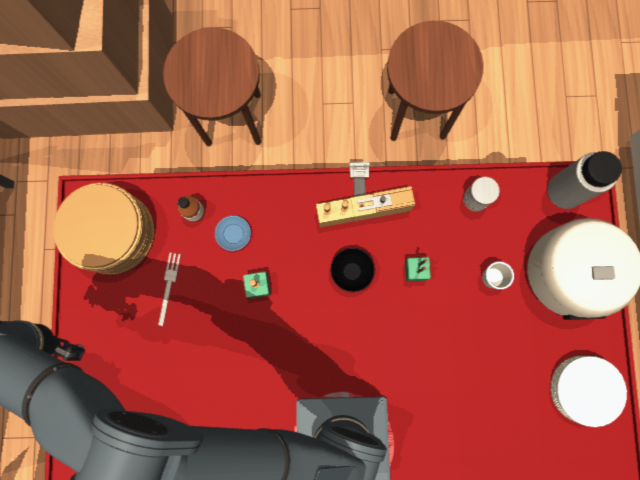

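The scene view shows the rack at (237–340, 262–315), with the knob near (271,270) and its two fixed skewers at (310,250) and (327,245). The loose skewer is in the holder at (370,228). In the top view the knob is at about (382,199), the fixed skewers at (327,208) and (345,204), and the holder at (256,284). I'll zoom in on both views.

```bash
python3 - <<'E'
from cell import *
import cv2,numpy as np
a=cv2.imread("pics/scene0.png")[235:320,230:345];b=cv2.imread("pics/top0.png")[180:232,310:420]
c=cv2.imread("pics/scene0.png")[190:250,345:400];d=cv2.imread("pics/top0.png")[260:305,235:280]
f=lambda i,w:cv2.resize(i,(w,int(i.shape[0]*w/i.shape[1])),interpolation=cv2.INTER_CUBIC)
C=np.zeros((600,800,3),np.uint8)
for i,x,y,w in((a,0,0,450),(b,0,340,530),(c,470,0,300),(d,540,340,250)):
    i=f(i,w)[:600-y];C[y:y+i.shape[0],x:x+i.shape[1]]=i
cv2.imwrite("pics/crop0.png",C)
s=state();r=read_camera("wrist");W=np.array(r["world_from_camera"]);print(r["fx"],r["cx"],r["cy"],W)
E
```

```text
355.3628481298592 317.49796527661164 243.61308296219642 [[ 4.11565373e-01  8.80249816e-01  2.36165630e-01  2.17964655e-01]
 [ 9.11380063e-01 -3.97345211e-01 -1.07252806e-01  6.41791108e-01]
 [-5.69980869e-04  2.59378188e-01 -9.65775663e-01  3.74140093e-01]
 [ 0.00000000e+00  0.00000000e+00  0.00000000e+00  1.00000000e+00]]
```

View pics/crop0.png

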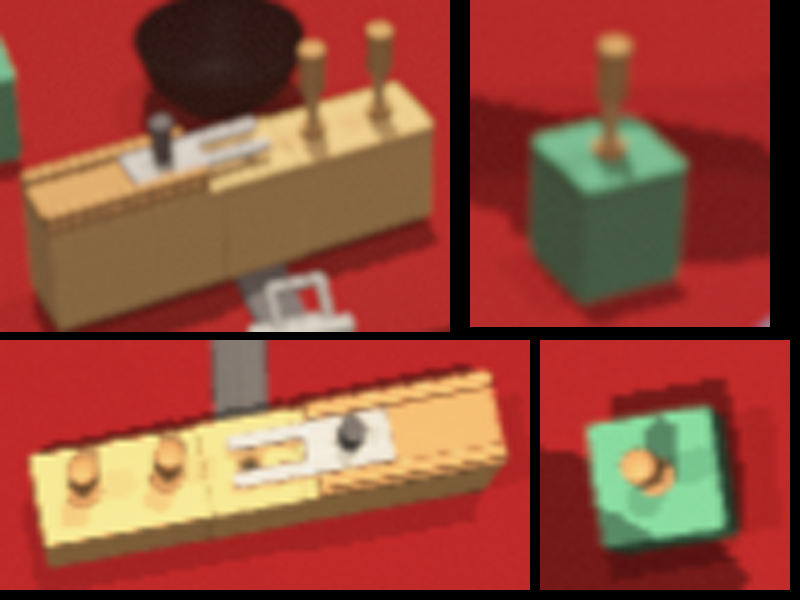

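Matching points, as scene pixel / top pixel:
- Knob top: (270.9,265.7) / (383.1,198.3)
- Near fixed head: (309.7,247) / (345.3,202.8)
- Far fixed head: (327.1,242.4) / (327.6,205.9)
- Loose head: (371.8,197.3) / (253.4,283)
- Hole in the top view: (361.9,205.1)

Next I'll triangulate these.

```bash
cat > h.py <<'E'
from cell import *
import numpy as np,cv2
def ray(r,u,v):
    W=np.array(r["world_from_camera"]);d=W[:3,:3]@[(u-r["cx"])/r["fx"],(v-r["cy"])/r["fy"],1];return W[:3,3],d/np.linalg.norm(d)
def tri(rays):
    A=sum(np.eye(3)-np.outer(d,d) for o,d in rays);b=sum((np.eye(3)-np.outer(d,d))@o for o,d in rays)
    p=np.linalg.solve(A,b);return p,max(np.linalg.norm((np.eye(3)-np.outer(d,d))@(p-o)) for o,d in rays)
def atz(ry,z):
    o,d=ry;return o+d*(z-o[2])/d[2]
def proj(r,p):
    W=np.array(r["world_from_camera"]);q=W[:3,:3].T@(np.array(p)-W[:3,3]);return q[:2]/q[2]*[r["fx"],r["fy"]]+[r["cx"],r["cy"]]
E
python3 - <<'E'
from h import *
S=read_camera("scene");T=read_camera("top")
for n,a,b in(("knobtop",(270.9,265.7),(383.1,198.3)),("f45",(309.7,247),(345.3,202.8)),("f90",(327.1,242.4),(327.6,205.9)),("loose",(371.8,197.3),(253.4,283))):
    print(n,*tri([ray(S,*a),ray(T,*b)]))
print("hole",atz(ray(T,361.9,205.1),.076))
E
```

```text
knobtop [ 0.60666172 -0.11896115  0.11373442] 0.0002044635825916301
f45 [ 0.59328223 -0.022675    0.13633753] 0.0004815666712670113
f90 [0.58696844 0.02156289 0.13600635] 0.0009056954160872265
loose [0.4033106  0.20861828 0.1264002 ] 0.002232462572880249
hole [ 0.59876497 -0.0671755   0.076     ]
```

The measured heights of 0.114, 0.136 and 0.126 fit the expected 0.116, 0.138 and 0.128. The spacings are 97 and 45 mm, as they should be. Rack yaw is about 8°. I'll move above the knob.

Request:
play_rows:
  targets:
    - [-1,0.11,-0.245,0,0,0,-0.00534]
    - [-1,0.11,-0.245,0,0,0,-0.00534]
    - [-1,0.11,-0.245,0,0,0,-0.00534]
    - [-1,0.11,-0.245,0,0,0,-0.00534]
    - [-1,0.11,-0.245,0,0,0,-0.00534]
    - [-1,0.11,-0.245,0,0,0,-0.00534]
    - [-1,0.11,-0.245,0,0,0,-0.00534]
    - [-1,0.11,-0.245,0,0,0,-0.00534]
    - [-1,0.11,-0.245,0,0,0,-0.00534]
    - [-1,0.11,-0.245,0,0,0,-0.00534]

```text
time_s: 2.58
position: [0.3886, 0.3688, 0.2485]
orientation: [0.0, 0.372, 0.928, 0.0]
contact_force: [0.1, 0.0, -0.6]
opening: 0.0853
gripper_force: 0.0
```

Request:
play_rows:
  targets:
    - [-1,0.11,-0.245,0,0,0,-0.00534]
    - [-1,0.11,-0.245,0,0,0,-0.00534]
    - [-1,0.11,-0.245,0,0,0,-0.00534]
    - [-1,0.11,-0.245,0,0,0,-0.00534]
    - [-1,0.11,-0.245,0,0,0,-0.00534]
    - [-1,0.11,-0.245,0,0,0,-0.00534]
    - [-1,0.11,-0.245,0,0,0,-0.00534]
    - [-1,0.11,-0.245,0,0,0,-0.00534]
    - [-1,0.11,-0.245,0,0,0,-0.00534]
    - [-1,0.11,-0.245,0,0,0,-0.00534]

```text
time_s: 3.42
position: [0.4986, 0.1238, 0.2485]
orientation: [0.0, 0.522, 0.853, 0.0]
contact_force: [0.3, -0.4, -0.0]
opening: 0.0857
gripper_force: 0.0
```

Request:
play_rows:
  targets:
    - [-1,0.11,-0.245,0,0,0,-0.00534]
    - [-1,0.11,-0.245,0,0,0,-0.00534]
    - [-1,0.11,-0.245,0,0,0,-0.00534]
    - [-1,0.11,-0.245,0,0,0,-0.00534]
    - [-1,0.11,-0.245,0,0,0,-0.00534]
    - [-1,0.11,-0.245,0,0,0,-0.00534]
    - [-1,0.11,-0.245,0,0,0,-0.00534]
    - [-1,0.11,-0.245,0,0,0,-0.00534]
    - [-1,0.11,-0.245,0,0,0,-0.00534]
    - [-1,0,0,0,0,0,0]

```text
time_s: 4.25
position: [0.5982, -0.1015, 0.2485]
orientation: [0.002, 0.646, 0.763, -0.001]
contact_force: [-0.5, -0.4, 0.1]
opening: 0.0851
gripper_force: 0.0
```

```bash
python3 - <<'E'
from h import *
r=read_camera("wrist");s=state();print(s["time_s"],s["position"],s["orientation"],s["opening"],s["joints"])
cv2.imwrite("pics/w1.png",r["img"][:,:,::-1])
for n,p in(("knobtop",[.6067,-.119,.116]),("f45",[.5933,-.0227,.138]),("f90",[.587,.0216,.138]),("hole",[.5995,-.0672,.076])):print(n,proj(r,p))
E
```

```text
4.3 [ 0.5975257  -0.09874381  0.24821877] [ 6.87612050e-04  6.45146636e-01  7.64058245e-01 -5.86583079e-04] 0.08499291219769976 [-0.16054104  0.49729719  0.38863241  1.6402054  -0.20859426  1.04482473
  0.45901852]
knobtop [325.37554878 261.28237612]
f45 [331.28046692 125.67591317]
f90 [333.88278832  47.01199565]
hole [326.43685788 186.61213972]
```

View pics/w1.png

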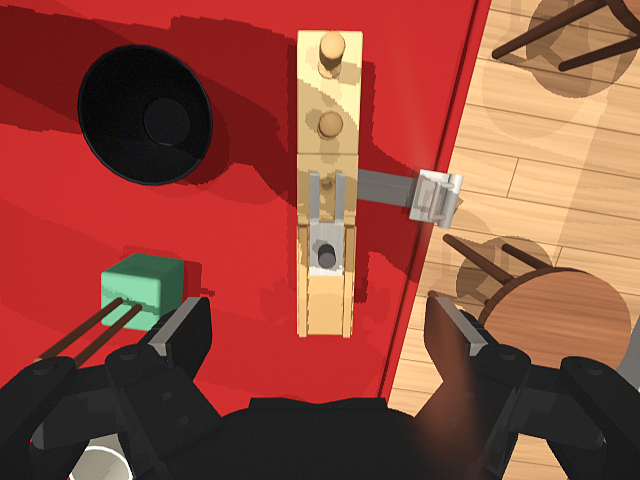

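The wrist view shows the knob top at (327,258), the fixed heads at (331,124) and (333,45), and the hole at (326,184). All are within about 2 px of the predictions, so I'll go down to the knob.

Request:
play_rows:
  targets:
    - [-1,0.02,-0.045,-0.1,0,0,-0.001]
    - [-1,0.02,-0.045,-0.1,0,0,-0.001]
    - [-1,0.02,-0.045,-0.1,0,0,-0.001]
    - [-1,0.02,-0.045,-0.1,0,0,-0.001]
    - [-1,0.017,-0.046,-0.1,0,0,-0.0006]
    - [-0.5,0,0,-0.1,0,0,0]
    - [-0.5,0,0,-0.1,0,0,0]
    - [-0.5,0,0,-0.1,0,0,0]
    - [-0.5,0,0,0,0,0,0]
    - [-0.5,0,0,0,0,0,0]

```text
time_s: 5.13
position: [0.6066, -0.1178, 0.1677]
orientation: [-0.001, 0.654, 0.756, -0.0]
contact_force: [-0.5, 0.2, 0.6]
opening: 0.0641
gripper_force: 0.0
```

```bash
python3 - <<'E'
from h import *
r=read_camera("wrist");s=state();print(s["time_s"],s["position"],s["orientation"],s["opening"],s["contact_force"])
cv2.imwrite("pics/w2.png",r["img"][:,:,::-1])
for n,p in(("knobtop",[.6067,-.119,.116]),("f45",[.5933,-.0227,.138]),("f90",[.587,.0216,.138]),("hole",[.5995,-.0672,.076])):print(n,proj(r,p))
E
```

```text
5.1833 [ 0.60697108 -0.11792384  0.16833791] [-3.23729108e-05  6.54268973e-01  7.56261932e-01  1.05792286e-06] 0.06375347041332566 [ 1.03466415 -0.23784493  0.78918319]
knobtop [318.59711064 277.96188128]
f45 [320.52320949  68.87694134]
f90 [321.25156565 -64.18414363]
hole [319.1672018  172.73640778]
```

View pics/w2.png

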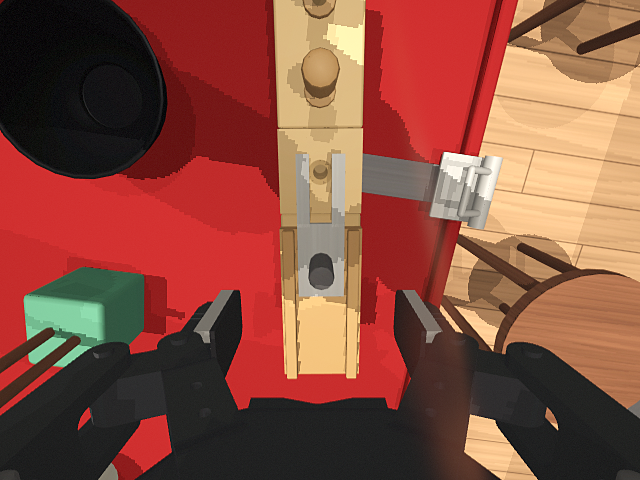

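The knob top is at (321,274), the near head at (320,68) and the hole at (320,171). All are within about 1 mm, so I'll descend and close gently on the knob.

Request:
play_rows:
  targets:
    - [-0.5,0.005,0,-0.14,0,0,0]
    - [-0.5,0,0,-0.14,0,0,0]
    - [-0.5,0,0,-0.14,0,0,0]
    - [-0.5,0,0,-0.14,0,0,0]
    - [-0.5,0,0,0,0,0,0]
    - [-0.5,0,0,0,0,0,0]
    - [1,0,0,0,0,0,0]
    - [1,0,0,0,0,0,0]
    - [1,0,0,0,0,0,0]
    - [1,0,0,0,0,0,0]
  force: 20

```text
time_s: 6.02
position: [0.6078, -0.1182, 0.1131]
orientation: [0.0, 0.654, 0.756, 0.0]
contact_force: [0.4, -0.3, 0.6]
opening: 0.0159
gripper_force: 0.0
```

Request:
play_rows:
  targets:
    - [1,0,0,0,0,0,0]
    - [1,0,0,0,0,0,0]
    - [1,0,0,0,0,0,0]
    - [1,0,0,0,0,0,0]
    - [1,0,0,0,0,0,0]
    - [1,0,0,0,0,0,0]
    - [1,0,0,0,0,0,0]
    - [1,0,0,0,0,0,0]
    - [1,0,0,0,0,0,0]
    - [1,0,0,0,0,0,0]

```text
time_s: 6.85
position: [0.6083, -0.1181, 0.113]
orientation: [0.001, 0.654, 0.756, 0.001]
contact_force: [2.1, 0.9, 7.0]
opening: 0.0128
gripper_force: 21.2
```

Request:
play_rows:
  targets:
    - [1,0.0075,-0.0525,0,0,0,0]
    - [1,0.0075,-0.0525,0,0,0,0]
    - [1,0.0075,-0.0525,0,0,0,0]
    - [1,0.0075,-0.0525,0,0,0,0]
    - [1,0.0075,-0.0525,0,0,0,0]
    - [1,0.0075,-0.0525,0,0,0,0]
    - [1,0.0075,-0.0525,0,0,0,0]
    - [1,0.0075,-0.0525,0,0,0,0]
    - [1,0.0075,-0.0525,0,0,0,0]
    - [1,0,0,0,0,0,0]

```text
time_s: 7.68
position: [0.615, -0.1619, 0.1129]
orientation: [-0.001, 0.654, 0.757, 0.002]
contact_force: [0.1, 11.0, 10.5]
opening: 0.013
gripper_force: 21.7
```

```bash
python3 - <<'E'
from h import *
r=read_camera("wrist");s=state();print(s["time_s"],s["position"],s["orientation"],s["opening"],s["contact_force"])
cv2.imwrite("pics/w3.png",r["img"][:,:,::-1])
print(proj(r,[.5995,-.0672,.076]))
E
```

```text
7.7333 [ 0.61500989 -0.1618887   0.1129308 ] [-0.0012191   0.65352591  0.75690052  0.00199989] 0.013079459258663991 [ 0.20772791 10.47311057 10.55034228]
[315.27131349  73.32499234]
```

View pics/w3.png

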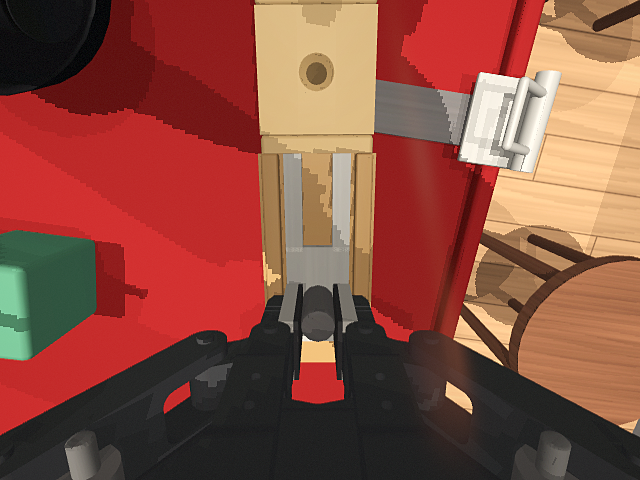

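The bar is at its stop: 11 N reaction, 44 mm of travel, and the hole is clear at (317,71). I'll release, rise and head for the skewer.

Request:
play_rows:
  targets:
    - [-0.5,0,0,0,0,0,0]
    - [-0.5,0,0,0,0,0,0]
    - [-0.5,0,0,0,0,0,0]
    - [-0.5,0,0,0,0,0,0]
    - [-1,0,0,0.2,0,0,0]
    - [-1,0,0,0.25,0,0,0]
    - [-1,0,0,0.25,0,0,0]
    - [-1,0,0,0.25,0,0,0]
    - [-1,0,0,0.25,0,0,0]
    - [-1,-0.1,0.15,0.1,0,0,0]

```text
time_s: 8.57
position: [0.6056, -0.1541, 0.2456]
orientation: [0.003, 0.656, 0.755, 0.0]
contact_force: [0.3, -0.1, 0.4]
opening: 0.0851
gripper_force: 0.0
```

Request:
play_rows:
  targets:
    - [-1,-0.14,0.25,0,0,0,0]
    - [-1,-0.14,0.25,0,0,0,0]
    - [-1,-0.14,0.25,0,0,0,0]
    - [-1,-0.14,0.25,0,0,0,0]
    - [-1,-0.14,0.25,0,0,0,0]
    - [-1,-0.14,0.25,0,0,0,0]
    - [-1,-0.14,0.25,0,0,0,0]
    - [-1,-0.14,0.25,0,0,0,0]
    - [-1,-0.14,0.25,0,0,0,0]
    - [-1,-0.14,0.25,0,0,0,0]

```text
time_s: 9.4
position: [0.4632, 0.1003, 0.2422]
orientation: [0.0, 0.655, 0.756, -0.0]
contact_force: [0.6, 0.4, -0.3]
opening: 0.0854
gripper_force: 0.0
```

Request:
play_rows:
  targets:
    - [-1,-0.14,0.25,0,0,0,0]
    - [-1,-0.14,0.25,0,0,0,0]
    - [-1,-0.14,0.25,0,0,0,0]
    - [-1,-0.14,0.25,0,0,0,0]
    - [-1,-0.05,0.05,-0.1,0,0,0]
    - [-1,0,0,-0.2,0,0,0]
    - [-1,0,0,0,0,0,0]
    - [-1,0,0,0,0,0,0]
    - [-1,0,0,0,0,0,0]
    - [-1,0,0,0,0,0,0]

```text
time_s: 10.23
position: [0.4038, 0.2043, 0.2131]
orientation: [0.0, 0.655, 0.756, 0.0]
contact_force: [-0.0, 0.3, 1.2]
opening: 0.0856
gripper_force: 0.0
```

```bash
python3 - <<'E'
from h import *
r=read_camera("wrist");s=state();print(s["time_s"],s["position"],s["orientation"],s["opening"],s["contact_force"],s["joints"])
cv2.imwrite("pics/w4.png",r["img"][:,:,::-1])
print(proj(r,[.4033,.2086,.128]),proj(r,[.4033,.2086,.066]))
E
```

```text
10.2833 [0.40379615 0.20434854 0.21302244] [2.13564664e-04 6.54793442e-01 7.55807667e-01 5.21858389e-04] 0.08519463159276869 [ 0.04407383 -0.45495865 -0.12388633] [-0.82364951  0.30544619  0.33001585  2.05669604 -0.13640103  0.79853402
 -0.2695468 ]
[318.43477547 250.28327416] [318.17628186 228.38682436]
```

View pics/w4.png

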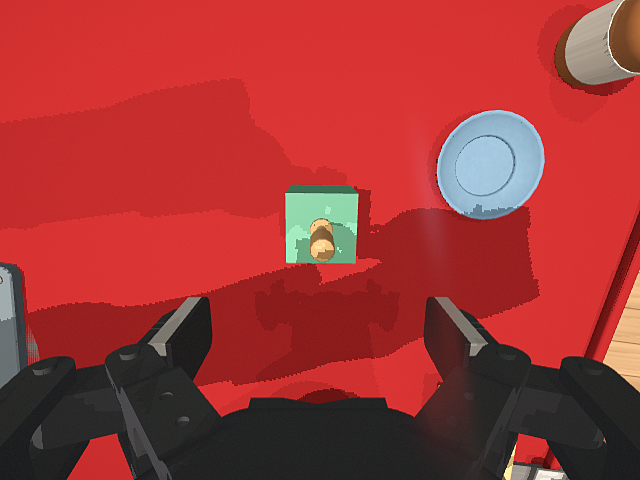

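The head top is at about (322,250), and the prediction was (318.4,250.3), so the skewer is about 2 mm further in +x at (0.4055, 0.209). I'll descend and grip.

Request:
play_rows:
  targets:
    - [-1,0.017,0.045,-0.13,0,0,0]
    - [-1,0,0,-0.15,0,0,0]
    - [-0.5,0,0,-0.15,0,0,0]
    - [-0.5,0,0,-0.15,0,0,0]
    - [-0.5,0,0,-0.15,0,0,0]
    - [-0.5,0,0,-0.15,0,0,0]
    - [-0.5,0,0,-0.15,0,0,0]
    - [-0.5,0,0,0,0,0,0]
    - [-0.5,0,0,0,0,0,0]
    - [-0.5,0,0,0,0,0,0]
  force: 30

```text
time_s: 11.12
position: [0.4054, 0.2092, 0.1101]
orientation: [0.0, 0.655, 0.756, 0.0]
contact_force: [0.7, -0.5, -0.1]
opening: 0.0638
gripper_force: 0.0
```

```bash
python3 - <<'E'
from h import *
r=read_camera("wrist");s=state();print(s["time_s"],s["position"],s["orientation"],s["opening"],s["contact_force"])
cv2.imwrite("pics/w5.png",r["img"][:,:,::-1])
print(proj(r,[.4055,.209,.128]),proj(r,[.4055,.209,.066]))
E
```

```text
11.1667 [0.40550687 0.20933281 0.11028846] [2.11829695e-04 6.54530470e-01 7.56035213e-01 7.59213778e-04] 0.06379940283425317 [-0.02441939 -0.37244655  0.12593898]
[319.33474445 346.85692158] [318.6525576  281.18917542]
```

View pics/w5.png

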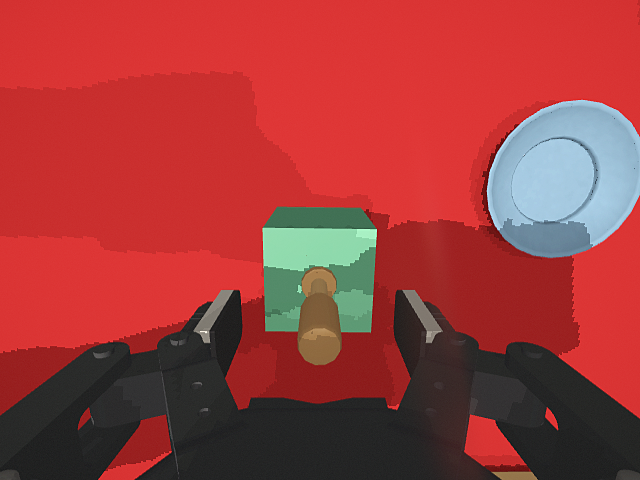

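The head is exactly centred at (319.5,347), so I'll close and lift.

Request:
play_rows:
  targets:
    - [1,0,0,0,0,0,0]
    - [1,0,0,0,0,0,0]
    - [1,0,0,0,0,0,0]
    - [1,0,0,0,0,0,0]
    - [1,0,0,0,0,0,0]
    - [1,0,0,0,0,0,0]
    - [1,0,0,0,0,0,0]
    - [1,0,0,0,0,0,0]
    - [1,0,0,0,0,0,0]
    - [1,0,0,0,0,0,0]

```text
time_s: 12.0
position: [0.4049, 0.2092, 0.1094]
orientation: [-0.0, 0.654, 0.756, 0.0]
contact_force: [-1.6, 0.1, 3.2]
opening: 0.0152
gripper_force: 29.7
```

Request:
play_rows:
  targets:
    - [1,0,0,0.05,0,0,0]
    - [1,0,0,0.1,0,0,0]
    - [1,0,0,0.15,0,0,0]
    - [1,0,0,0.2,0,0,0]
    - [1,0,0,0.2,0,0,0]
    - [1,0,0,0.2,0,0,0]
    - [1,0,0,0.2,0,0,0]
    - [1,0,0,0.2,0,0,0]
    - [1,0,0,0.2,0,0,0]
    - [1,0,0,0,0,0,0]

```text
time_s: 12.83
position: [0.4062, 0.2096, 0.2626]
orientation: [0.001, 0.655, 0.756, 0.002]
contact_force: [0.4, -0.4, 0.4]
opening: 0.0149
gripper_force: 29.4
```

Request:
play_rows:
  targets:
    - [1,0.1,-0.14,0,0,0,0]
    - [1,0.15,-0.21,0,0,0,0]
    - [1,0.15,-0.21,0,0,0,0]
    - [1,0.15,-0.21,0,0,0,0]
    - [1,0.15,-0.21,0,0,0,0]
    - [1,0.15,-0.21,0,0,0,0]
    - [1,0.15,-0.21,0,0,0,0]
    - [1,0.15,-0.21,0,0,0,0]
    - [1,0.15,-0.21,0,0,0,0]
    - [1,0.15,-0.21,0,0,0,0]

```text
time_s: 13.67
position: [0.55, 0.005, 0.2588]
orientation: [-0.0, 0.654, 0.756, -0.0]
contact_force: [1.1, 0.6, 1.2]
opening: 0.0151
gripper_force: 29.4
```

Request:
play_rows:
  targets:
    - [1,0.15,-0.21,0,0,0,0]
    - [1,0.15,-0.21,0,0,0,0]
    - [1,0.1,-0.14,0,0,0,0]
    - [1,0.08,-0.08,0,0,0,0]
    - [1,0.02,-0.055,0,0,0,0]
    - [1,0,0,0,0,0,0]
    - [1,0,0,0,0,0,0]
    - [1,0,0,0,0,0,0]
    - [1,0,0,0,0,0,0]
    - [1,0,0,0,0,0,0]

```text
time_s: 14.5
position: [0.5996, -0.0624, 0.2595]
orientation: [-0.0, 0.654, 0.757, 0.0]
contact_force: [-0.1, 0.3, -0.1]
opening: 0.015
gripper_force: 29.4
```

```bash
python3 - <<'E'
from h import *
r=read_camera("wrist");s=state();print(s["time_s"],s["position"],s["orientation"],s["opening"],s["contact_force"])
p=s["position"]
cv2.imwrite("pics/w6.png",r["img"][:,:,::-1])
for z in(.018,-.102):print(proj(r,p+[0,0,z]))
print("hole",proj(r,[.6,-.0665,.076]),[(n,[(d["centre"]) for d in boxes_of("wrist",n)[:2]]) for n in("rack_hole","skewer_collar")])
E
```

```text
14.55 [ 0.59967954 -0.06254993  0.25946431] [-6.39615283e-05  6.53992782e-01  7.56500761e-01  1.87003398e-04] 0.014664284017108979 [-0.16294394 -0.41331439 -0.184467  ]
[319.29747581 347.07285482]
[318.4421766  249.83397554]
hole [317.9281787  228.84724696] [('rack_hole', [[0.5943, -0.0237, 0.0792], [0.6001, -0.0629, 0.2693]]), ('skewer_collar', [[0.5985, -0.0617, 0.2663], [0.442, -0.1949, 0.0635]])]
```

View pics/w6.png

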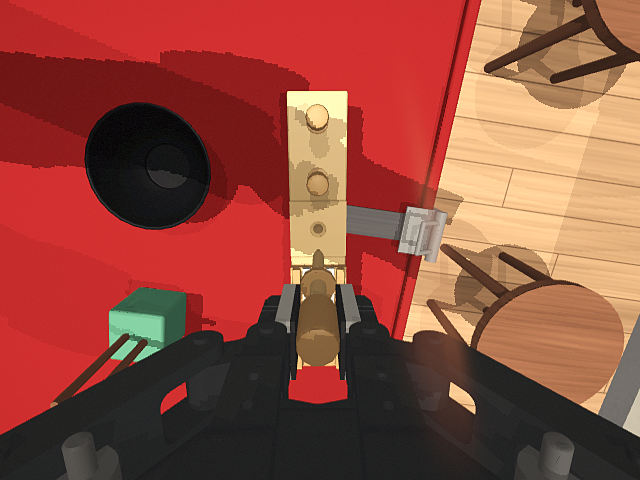

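The skewer's tip shows at (318,250) and the hole at (318,229), both as predicted. I'll shift −4 mm in y and descend.

Request:
play_rows:
  targets:
    - [1,0.003,-0.02,-0.1,0,0,0]
    - [1,0,-0.019,-0.1,0,0,0]
    - [1,0,0,-0.1,0,0,0]
    - [1,0,0,-0.1,0,0,0]
    - [1,0,0,-0.1,0,0,0]
    - [1,0,0,-0.1,0,0,0]
    - [1,0,0,-0.1,0,0,0]
    - [1,0,0,-0.06,0,0,0]
    - [1,0,0,0,0,0,0]
    - [1,0,0,0,0,0,0]

```text
time_s: 15.48
position: [0.6001, -0.0673, 0.183]
orientation: [-0.0, 0.654, 0.756, -0.0]
contact_force: [-0.1, 0.2, -0.2]
opening: 0.0152
gripper_force: 29.4
```

Request:
play_rows:
  targets:
    - [1,0,0,-0.03,0,0,0]
    - [1,0,0,-0.03,0,0,0]
    - [1,0,0,-0.03,0,0,0]
    - [1,0,0,-0.03,0,0,0]
    - [1,0,0,-0.03,0,0,0]
    - [1,0,0,-0.03,0,0,0]
    - [1,0,0,-0.03,0,0,0]
    - [1,0,0,-0.03,0,0,0]
    - [1,0,0,0,0,0,0]
    - [1,0,0,0,0,0,0]

```text
time_s: 16.32
position: [0.6001, -0.0672, 0.1591]
orientation: [-0.0, 0.654, 0.756, -0.0]
contact_force: [1.4, -0.3, -1.0]
opening: 0.0151
gripper_force: 29.4
```

It has entered freely and is 19 mm deep, so I'll continue.

Request:
play_rows:
  targets:
    - [1,0,0,-0.04,0,0,0]
    - [1,0,0,-0.04,0,0,0]
    - [1,0,0,-0.04,0,0,0]
    - [1,0,0,-0.04,0,0,0]
    - [1,0,0,-0.04,0,0,0]
    - [1,0,0,-0.04,0,0,0]
    - [1,0,0,-0.04,0,0,0]
    - [1,0,0,-0.04,0,0,0]
    - [1,0,0,-0.04,0,0,0]
    - [1,0,0,0,0,0,0]

```text
time_s: 17.15
position: [0.5999, -0.0671, 0.1224]
orientation: [-0.0, 0.654, 0.756, -0.0]
contact_force: [-0.4, 1.3, -0.9]
opening: 0.0149
gripper_force: 29.4
```

Request:
play_rows:
  targets:
    - [1,0,0,-0.01,0,0,0]
    - [1,0,0,-0.01,0,0,0]
    - [1,0,0,-0.01,0,0,0]
    - [1,0,0,-0.01,0,0,0]
    - [1,0,0,0,0,0,0]
    - [1,0,0,0,0,0,0]
    - [1,0,0,0,0,0,0]
    - [1,0,0,0,0,0,0]
    - [1,0,0,0,0,0,0]
    - [1,0,0,0,0,0,0]

```text
time_s: 17.98
position: [0.6003, -0.0672, 0.1195]
orientation: [0.0, 0.654, 0.756, 0.0]
contact_force: [0.1, 1.6, 3.9]
opening: 0.0151
gripper_force: 29.6
```

The 3.9 N reaction at z=0.1195 means the collar is touching, about where expected (0.120). I'll press slightly, release and rise.

Request:
play_rows:
  targets:
    - [1,0,0,-0.01,0,0,0]
    - [1,0,0,-0.01,0,0,0]
    - [1,0,0,0,0,0,0]
    - [1,0,0,0,0,0,0]
    - [-0.5,0,0,0,0,0,0]
    - [-0.5,0,0,0,0,0,0]
    - [-0.5,0,0,0,0,0,0]
    - [-0.5,0,0,0,0,0,0]
    - [-0.5,0,0,0.05,0,0,0]
    - [-0.5,0,0,0.2,0,0,0]

```text
time_s: 18.82
position: [0.5984, -0.0669, 0.14]
orientation: [-0.002, 0.654, 0.756, -0.002]
contact_force: [-0.2, 0.9, -0.2]
opening: 0.064
gripper_force: 0.0
```

Request:
play_rows:
  targets:
    - [-0.5,0,0,0.2,0,0,0]
    - [-0.5,0,0,0.2,0,0,0]
    - [-0.5,0.015,-0.1,0.2,0,0,0]
    - [-0.5,0.035,-0.25,0,0,0,0]
    - [-0.5,0.035,-0.25,0,0,0,0]
    - [-0.5,0.035,-0.25,0,0,0,0]
    - [-0.5,0.018,-0.1,0,0,0,0]
    - [-0.5,0,0,0,0,0,0]
    - [-0.5,0,0,0,0,0,0]
    - [-0.5,0,0,0,0,0,0]

```text
time_s: 19.65
position: [0.614, -0.1606, 0.202]
orientation: [-0.001, 0.654, 0.757, 0.0]
contact_force: [-0.1, -0.1, 0.1]
opening: 0.0639
gripper_force: 0.0
```

```bash
python3 - <<'E'
from h import *
r=read_camera("wrist");s=state();print(s["time_s"],s["position"],s["orientation"],s["opening"],s["contact_force"])
cv2.imwrite("pics/w7.png",r["img"][:,:,::-1])
for n,p in(("knobtop",[.6145,-.1625,.116]),("head",[.6,-.067,.138]),("f45",[.5938,-.0225,.138])):print(n,proj(r,p))
E
```

```text
19.7 [ 0.61401146 -0.16037616  0.20205532] [-5.64204066e-04  6.53679145e-01  7.56771557e-01  2.60855573e-04] 0.06393961447280412 [ 0.33465922  0.04243735 -0.66342518]
knobtop [318.89036513 259.79168658]
head [318.3217402   87.03075072]
f45 [319.11918941 -17.92094171]
```

View pics/w7.png

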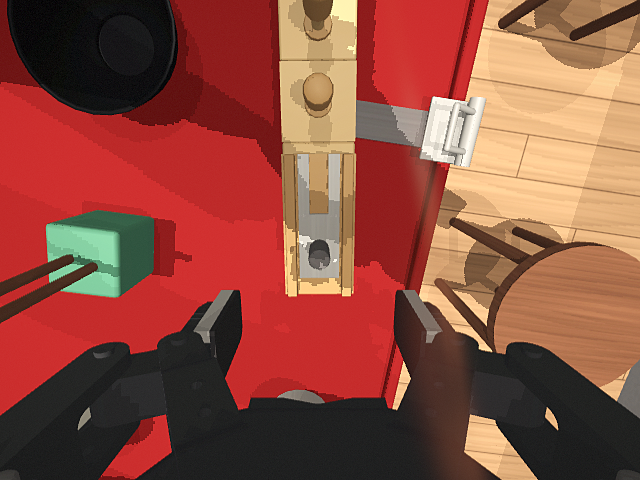

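The skewer stands seated with its head at (318,88), and the knob top is at (319,259), both as predicted. I'll descend and grip the knob.

Request:
play_rows:
  targets:
    - [-0.5,0.005,-0.015,-0.15,0,0,0]
    - [-0.5,0,0,-0.15,0,0,0]
    - [-0.5,0,0,-0.15,0,0,0]
    - [-0.5,0,0,-0.15,0,0,0]
    - [-0.5,0,0,-0.15,0,0,0]
    - [-0.5,0,0,-0.14,0,0,0]
    - [-0.5,0,0,0,0,0,0]
    - [-0.5,0,0,0,0,0,0]
    - [1,0,0,0,0,0,0]
    - [1,0,0,0,0,0,0]
  force: 20

```text
time_s: 20.53
position: [0.6151, -0.1635, 0.1144]
orientation: [0.001, 0.654, 0.756, 0.0]
contact_force: [1.1, 0.1, 0.4]
opening: 0.0408
gripper_force: 0.0
```

Request:
play_rows:
  targets:
    - [1,0,0,0,0,0,0]
    - [1,0,0,0,0,0,0]
    - [1,0,0,0,0,0,0]
    - [1,0,0,0,0,0,0]
    - [1,0,0,0,0,0,0]
    - [1,0,0,0,0,0,0]
    - [1,0,0,0,0,0,0]
    - [1,0,0,0,0,0,0]
    - [1,0,0,0,0,0,0]
    - [1,0,0,0,0,0,0]

```text
time_s: 21.37
position: [0.6153, -0.1637, 0.114]
orientation: [0.001, 0.654, 0.756, 0.001]
contact_force: [1.7, 1.3, 5.5]
opening: 0.0129
gripper_force: 21.1
```

Request:
play_rows:
  targets:
    - [1,-0.0075,0.0515,0,0,0,0]
    - [1,-0.0075,0.0515,0,0,0,0]
    - [1,-0.0075,0.0515,0,0,0,0]
    - [1,-0.0075,0.0515,0,0,0,0]
    - [1,-0.0075,0.0515,0,0,0,0]
    - [1,-0.0075,0.0515,0,0,0,0]
    - [1,-0.0075,0.0515,0,0,0,0]
    - [1,-0.0075,0.0515,0,0,0,0]
    - [1,-0.0075,0.0515,0,0,0,0]
    - [1,0,0,0,0,0,0]

```text
time_s: 22.2
position: [0.6084, -0.119, 0.1141]
orientation: [0.002, 0.655, 0.756, -0.0]
contact_force: [2.1, -6.3, 5.4]
opening: 0.0131
gripper_force: 21.1
```

The bar travelled 45 mm and a reaction is building. I'll push 2 mm more to confirm the stop, then release and retreat.

Request:
play_rows:
  targets:
    - [1,-0.0015,0.01,0,0,0,0]
    - [1,-0.0015,0.01,0,0,0,0]
    - [1,0,0,0,0,0,0]
    - [1,0,0,0,0,0,0]
    - [1,0,0,0,0,0,0]
    - [1,0,0,0,0,0,0]
    - [1,0,0,0,0,0,0]
    - [1,0,0,0,0,0,0]
    - [1,0,0,0,0,0,0]
    - [1,0,0,0,0,0,0]

```text
time_s: 23.03
position: [0.6084, -0.1189, 0.1141]
orientation: [0.003, 0.655, 0.755, -0.001]
contact_force: [3.8, -10.5, 3.6]
opening: 0.0128
gripper_force: 20.9
```

Request:
play_rows:
  targets:
    - [-0.5,0,0,0,0,0,0]
    - [-0.5,0,0,0,0,0,0]
    - [-0.5,0,0,0,0,0,0]
    - [-0.5,0,0,0,0,0,0]
    - [-0.5,0,0,0.1,0,0,0]
    - [-0.5,0,0,0.2,0,0,0]
    - [-0.5,0,0,0.2,0,0,0]
    - [-0.5,0,0,0.2,0,0,0]
    - [-0.5,0,0,0.2,0,0,0]
    - [-0.5,0,0,0,0,0,0]

```text
time_s: 23.87
position: [0.609, -0.1159, 0.2079]
orientation: [0.002, 0.654, 0.756, 0.002]
contact_force: [0.7, 0.2, 0.3]
opening: 0.0643
gripper_force: 0.0
```

```bash
python3 - <<'E'
from h import *
r=read_camera("wrist");s=state();print(s["time_s"],s["position"],s["orientation"],s["opening"],s["contact_force"])
t=read_camera("top")
cv2.imwrite("pics/w8.png",np.hstack([r["img"][:,160:480,::-1],cv2.resize(t["img"][150:330,230:430,::-1],(480,432))[:,:].copy() if 0 else cv2.copyMakeBorder(cv2.resize(t["img"][150:330,230:430,::-1],(480,432)),0,48,0,0,0)]))
for n,p in(("knobtop",[.608,-.119,.116]),("head",[.6,-.067,.138])):print(n,proj(r,p))
E
```

```text
23.9167 [ 0.60837612 -0.11561423  0.20601969] [0.00165126 0.65433195 0.75620475 0.00116031] 0.06393778129717817 [ 0.08863828 -0.25552243 -0.06259917]
knobtop [315.33554528 257.93465293]
head [314.38426395 177.61727496]
```

View pics/w8.png

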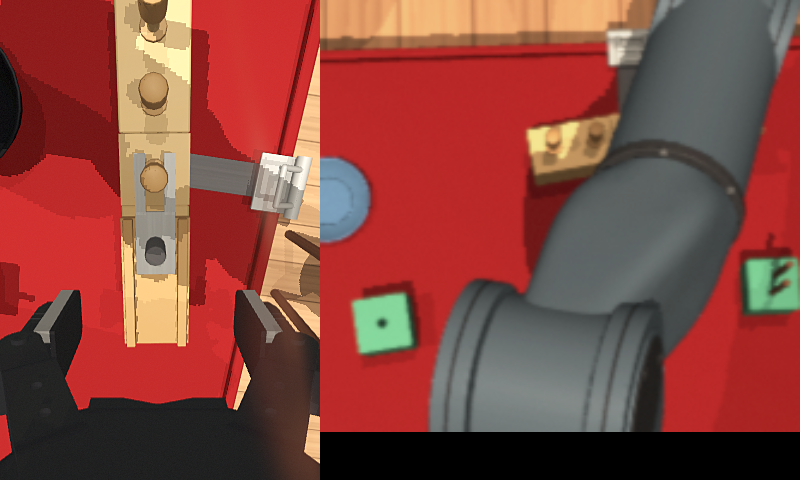

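The skewer is upright with its head at (314,178). The bar is shut with its fork around the neck, the knob is at (315,250), and the gripper is clear. I'm handing it in.

```bash
python3 -c "
from cell import *
print(job_done())"
```

```text
the job is handed in; nothing more can be done
None
```

The skewer stands in the rack hole, collar down on the wood as far as force and height readings show, and the lock bar is shut at its stop with the fork round its neck. The job was handed in at about 24 s; the judge gave no verdict.

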